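# Hold the cover plate over the sample chamber for screwing

### The arm

A 7-joint arm with a two-finger parallel gripper is mounted at the origin on the work surface; the furniture and walls round the work are solid. World frame = base frame: x ahead of the robot, y to its left, z up, the work surface at z = 0. Lengths are in m, angles in rad, forces in N, time in s.
With the tool pointing down it reaches from about 0.425 to 0.925 m from the base axis. Payload 6.8 kg.
Tool frame: the origin (TCP) lies on the front face of the gripper's body, between the roots of the fingers; the fingertips stand 73 mm ahead of it and the grasp point (between the pads) lies 54 mm ahead of it (env.nose_length is the distance from the TCP to the fingertips, in m); z points along the fingers, y is the direction in which the jaws open and shut (so a half turn about z gives the same grasp; the last joint's range is limited). The gripper opens to 85 mm and grips with 20 to 120 N. Pads are 22 mm wide; open, the fingers measure 114 mm over their backs; the gripper's body (76 mm by 85 mm) begins 54 mm behind the grasp point. The pads swing forward as they close: fully open they stand 13 mm farther back than shut.
Start: joints at [-1.25, 0.477, 0.022, 1.555, -0.011, 1.109, -0.083], TCP at [0.281, 0.614, 0.304] pointing down, gripper open.
Joint ranges: [-2.96, 2.96], [-0.34, 2.1], [-1.41, 1.46], [0.24, 2.44], [-1.37, 4.51], [0.17, 1.92], [-2.96, 2.96]. Speed limits (rad/s): [2.39, 2.39, 3.14, 3.14, 3.14, 3.14, 3.14].

### API

Orientations are given as a unit quaternion [w, x, y, z].
In Python, from cell import env, kin, camera, calibration, job gives the robot as it stands. The module is installed in compiled form; this text tells all that it offers. Calls block until the motion is done:
- env.reach(position, orientation): joint-space move of the TCP to a pose.
- env.movel(position, velocity=0.15, rot=None, stop_force=None): straight line of the TCP; rot=None keeps the orientation; velocity is the mean speed in m/s. With stop_force (N) it stops when the force on the tool has changed by that much, and returns True; else False.
- env.goto_joints(angles): joint-space move.
- env.grip(opening, f_grip=None): finger opening in m; f_grip is the grip in N (None keeps the last); returns when the fingers have stopped.
- env.dwell(seconds).
- kin.inverse_kinematics(position, orientation): joint angles nearest the present ones, or None.
- env.get_state(): the state.
- camera(name): name is "side" or "top"; returns (picture, depth): 400x640x3 uint8, blue, green, red; 400x640 float32, m along the optical axis (not along the pixel's ray), 0 where there is no reading.
- calibration(name): a dict with "fx", "fy", "cx", "cy" (pixels), "rvec" (rotation vector, rad) and "tvec" (3), from world to camera coordinates, as OpenCV has them. Camera axes: x right, y down, z forward; pixel columns grow to the right and rows downward; lengths in m; the calibration is good to about 2 mm. A picture is of the moment at which its call begins. calibration takes no time and is no camera call.
A pose or a line that the arm cannot do raises env.PlanningError and nothing moves.
- job.job_done(): hands the job in, once; it reports no verdict.
The state is a dict: "time": time; "qpos": joint angles; "joint_velocities": joint speeds; "joint_torque": joint torques, N m; "tcp_pos": TCP position; "orientation": TCP orientation; "force": force on the tool from outside, world axes, zero at the start; "torque": the same for the moment, N m; "opening": finger opening in m.
Only numpy, scipy, OpenCV 4.12 (cv2) and the standard library are available. Lean on these libraries where they do the work, as an engineer would, in place of code of your own. Each camera call takes 0.05 s, during which the arm holds its last target.

### The job

Of the two steel plates, take by its bar grip the one whose stepped outline matches the top of the steel sample chamber, and hold it level and still about a finger's breadth (10 mm) above the chamber, narrow end over narrow end, each of its four screw holes straight over its threaded hole, so that a colleague can start the screws. Do not bump it into the chamber or rest it there, and leave the rectangular plate and everything else where they are. The program finishes while holding the plate there: do not put it down or let go.

Things in the scene. Friction and masses are not known exactly. Their poses are not given: they have to be found in the camera images.
- cover_grip (a point): centre of the fitting plate's black bar grip, 35 mm above the plate's underside. The bar runs along the plate's length over its middle: 70 mm long (x), 14 mm thick (y), 20 mm high, from 25 to 45 mm above the underside, on two 11 mm posts at x=+-26 mm. Axes: x towards the plate's narrow end, z up. Pinch the bar across its 14 mm
- cover_underside (a point): middle of the flat underside of the fitting cover plate, straight below the grip, axes as the grip point
- spare_grip (a point): centre of the same kind of bar grip on the other plate. Which of the two plates lies left of the chamber and which right changes
- chamber_top (a point): middle of the flat top flange of the steel sample chamber, 44 mm above the bench. Axes: x towards its narrow end, z up. The plate is the right way round when its x axis points the same way
- cover_hole0 (a point): centre of a 10 mm screw hole, on the underside of the fitting plate, at the wide end, on the +y side (x=-46, y=+30 mm from the middle of the underside); belongs over chamber_hole0
- cover_hole1 (a point): centre of a 10 mm screw hole, on the underside of the fitting plate, at the wide end, on the -y side (x=-46, y=-30 mm from the middle of the underside); belongs over chamber_hole1
- cover_hole2 (a point): centre of a 10 mm screw hole, on the underside of the fitting plate, at the narrow end, on the +y side (x=+46, y=+16 mm from the middle of the underside); belongs over chamber_hole2
- cover_hole3 (a point): centre of a 10 mm screw hole, on the underside of the fitting plate, at the narrow end, on the -y side (x=+46, y=-16 mm from the middle of the underside); belongs over chamber_hole3
- chamber_hole0 (a point): mouth of a 6 mm threaded hole in the chamber's flange, at the wide end, on the +y side (x=-46, y=+30 mm from the middle of the flange top)
- chamber_hole1 (a point): mouth of a 6 mm threaded hole in the chamber's flange, at the wide end, on the -y side (x=-46, y=-30 mm from the middle of the flange top)
- chamber_hole2 (a point): mouth of a 6 mm threaded hole in the chamber's flange, at the narrow end, on the +y side (x=+46, y=+16 mm from the middle of the flange top)
- chamber_hole3 (a point): mouth of a 6 mm threaded hole in the chamber's flange, at the narrow end, on the -y side (x=+46, y=-16 mm from the middle of the flange top)
- cover: the fitting cover plate: loose, bare steel, 120 mm long (x), 5 mm thick, stepped outline: 80 mm wide (y) over the half x<0, 52 mm wide over the half x>0, with 45 degree shoulders; lies flat on the bench, grip up, 0.14 to 0.28 kg. Origin: middle of its underside; x towards the narrow end
- spare: the rectangular plate, loose: bare steel, 120 x 80 x 5 mm, four holes in a rectangle, origin in the middle of its underside; it does not fit and stays where it lies
- chamber: the sample chamber, fixed to the bench: steel block of the same stepped outline as the fitting plate, 44 mm high, with two rectangular wells with black seals, a brass hose nipple out of its narrow end (+x) and a grey base plate 136 x 92 x 8 mm. Origin: middle of its underside
- screw_dish: bystander: small steel dish, 58 mm across, 14 mm high, with four thumbscrews standing in it (22 mm high in all); origin on its underside
- jar: bystander: specimen jar with a white lid, 62 x 62 x 72 mm; origin on its underside
- dish: bystander: closed petri dish, 55 mm across, 14 mm high; origin on its underside
- tape: bystander: roll of tape, 100 mm across, 25 mm high; origin on its underside
- felt_pen: bystander: lying marker, 125 x 12 x 14 mm; origin on its underside

How it is judged:
By the outcome, as a careful person would: the job done as asked, in the order asked, and still so for the second after the job is handed in, while the arm keeps its last pose, push and grip.
It also fails if it takes over 38 s, if anything falls off the work surface, if the arm or the gripper's body presses on something with over 40 N, if the wrist force passes 120 N, or if a joint passes its speed limit or range.

## Working session

There is one attempt and no reset: what is moved stays moved. The work goes in short steps, each a Python script; the robot and the scene stay as the last script left them, time stands still between calls to the robot, and variables do not carry over. Pictures are saved under pics/ and viewed, and the job is handed in when it is done.

```bash
mkdir -p pics; ls
cat > snap.py <<'E'
import sys,cv2
from cell import env,kin,camera,calibration,job
import numpy as np
E
python3 - <<'E'
import cv2,numpy as np
from cell import env,kin,camera,calibration,job
for n in ("top","side"):
    p,d=camera(n); cv2.imwrite(f"pics/{n}0.png",p); np.savez(f"{n}0.npz",p=p,d=d); c=calibration(n); print(n,c)
    R,_=cv2.Rodrigues(np.array(c["rvec"],float)); print(-R.T@np.array(c["tvec"]).ravel())
s=env.get_state(); print(s)
E
```

```text
pics
top {'fx': 463.6621355109027, 'fy': 463.6621355109027, 'cx': 323.22108573756395, 'cy': 201.90654164767471, 'rvec': array([ 2.19916812, -2.17025996,  0.10008679]), 'tvec': array([-0.0088309 ,  0.51938051,  1.13441595])}
[0.42550304 0.00924728 1.17285775]
side {'fx': 421.08213561842376, 'fy': 421.08213561842376, 'cx': 317.2737384275137, 'cy': 202.80784749853703, 'rvec': array([ 2.07448464, -0.10980645,  0.06898691]), 'tvec': array([-0.50422338,  0.09804292,  0.98204801])}
[ 0.41246274 -0.86080222  0.5631749 ]
{'time': 0.1, 'qpos': array([-1.25009152,  0.47774501,  0.02236824,  1.55633662, -0.01151275,
        1.10928137, -0.0831388 ]), 'joint_velocities': array([-0.00121181, -0.00147716, -0.00031843, -0.00213581,  0.00024394,
        0.00012264,  0.00098172]), 'joint_torque': array([ 4.36933376e-03, -5.97757924e+01,  1.61351234e+00, -2.81957048e+01,
        1.28405527e-02,  4.95578803e-03,  2.54916779e-05]), 'tcp_pos': array([0.28049907, 0.61351577, 0.30301158]), 'orientation': array([-1.15422363e-04,  2.12786452e-01,  9.77098384e-01, -8.12779976e-04]), 'force': array([-0.80579205,  0.35784633,  0.25669281]), 'torque': array([-0.01121254, -0.00968642,  0.04150189]), 'opening': 0.08516084585809643}
```

View pics/top0.png

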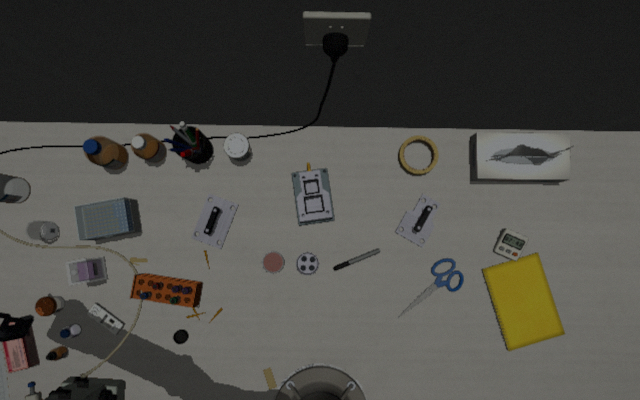

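View pics/side0.png

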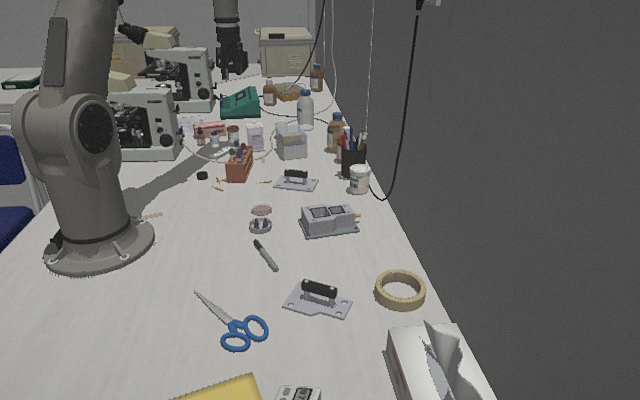

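The top view shows the chamber near (313,195), with its nipple pointing up at (309,166). One plate is at (215,220) and the other at (418,220). I'll zoom in on all three.

Run:
```python
import cv2,numpy as np
p=np.load("top0.npz")["p"]
def z(cx,cy,h=38): 
    c=p[cy-h:cy+h,cx-h:cx+h].astype(float); c=np.clip((c-40)*1.5,0,255).astype(np.uint8)
    return cv2.resize(c,(390,390),interpolation=cv2.INTER_CUBIC)
cv2.imwrite("pics/z1.png",np.hstack([z(215,221),z(418,220)]))
cv2.imwrite("pics/z2.png",z(313,196))
```

```text
(no output)
```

View pics/z1.png

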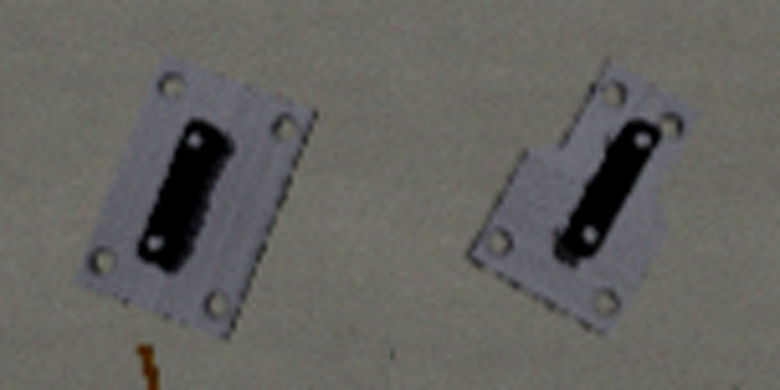

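View pics/z2.png

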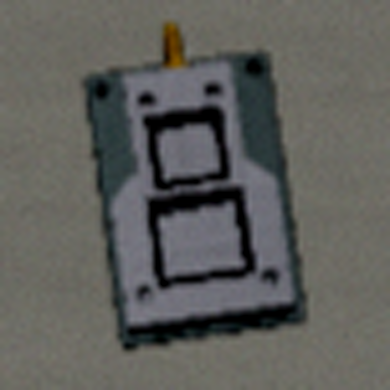

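The stepped plate is the one on the right; its narrow end points up and right at about (432,195). The rectangular plate is on the left. In the chamber crop the four threaded holes show as dark spots at zoom (147,98), (212,90), (144,290) and (270,277). Next I'll measure both with holes and outlines.

```bash
cat > h.py <<'E'
import cv2,numpy as np
from cell import env,kin,camera,calibration,job
def ray(n,uv,z):
    c=calibration(n);R,_=cv2.Rodrigues(np.array(c["rvec"],float));t=np.array(c["tvec"],float).ravel()
    uv=np.atleast_2d(np.array(uv,float));C=-R.T@t
    d=np.c_[(uv[:,0]-c["cx"])/c["fx"],(uv[:,1]-c["cy"])/c["fy"],np.ones(len(uv))]@R
    return (C+d*((z-C[2])/d[:,2])[:,None])[:,:2]
def proj(n,P):
    c=calibration(n);K=np.array([[c["fx"],0,c["cx"]],[0,c["fy"],c["cy"]],[0,0,1.]])
    return cv2.projectPoints(np.atleast_2d(np.array(P,float)),np.array(c["rvec"],float),np.array(c["tvec"],float),K,None)[0][:,0]
def kabsch(M,W): # W ~ R M + t
    m,w=M.mean(0),W.mean(0);A=M-m;B=W-w
    a=np.arctan2((A[:,0]*B[:,1]-A[:,1]*B[:,0]).sum(),(A*B).sum())
    R=np.array([[np.cos(a),-np.sin(a)],[np.sin(a),np.cos(a)]]);t=w-R@m
    return t,a,(M@R.T+t-W)*1e3
H=np.array([[-46,30],[-46,-30],[46,16],[46,-16]])/1e3
def blob(g,uv,r=3.2,it=4,sign=-1):
    """weighted centroid of a dark (sign -1) spot"""
    uv=np.array(uv,float);yy,xx=np.mgrid[:g.shape[0],:g.shape[1]]
    for _ in range(it):
        m=(xx-uv[0])**2+(yy-uv[1])**2<=r*r
        v=sign*g[m].astype(float);w=np.clip(v-np.percentile(v,45),0,None)
        uv=np.array([(xx[m]*w).sum(),(yy[m]*w).sum()])/w.sum()
    return uv
E
cat > m.py <<'E'
from h import *
p=np.load("top0.npz")["p"];d=np.load("top0.npz")["d"];g=cv2.cvtColor(p,cv2.COLOR_BGR2GRAY).astype(float)
s=390/76
zz=lambda x,y,o:(np.array([x,y])+.5)/s-.5+np.array(o)
o=(313-38,196-38)
ch=[blob(g,zz(x,y,o),2.5) for x,y in [(144,290),(270,277),(147,98),(212,90)]]
W=ray("top",ch,.044);t,a,r=kabsch(H,W);print("chamber holes",np.round(ch,2).tolist(),t,np.degrees(a),r.round(1).tolist())
o=(380,182)
f=p.astype(float);bl=f[...,0]-f[...,2]   # blue minus red
cv=[zz(x-390,y,o) for x,y in [(498,243),(606,302),(614,95),(671,127)]]
cv=[blob(bl,u,3.2) for u in cv]
W=ray("top",cv,.004);t,a,r=kabsch(H,W);print("cover holes",np.round(cv,2).tolist(),t,np.degrees(a),r.round(1).tolist())
b=[zz(x-390,y,o) for x,y in [(590,235),(643,139)]]
b=[blob(g,u,1.8,sign=1) for u in b];W=ray("top",b,.045);print("bar screws",np.round(b,1).tolist(),W,W.mean(0),np.linalg.norm(W[1]-W[0]),np.degrees(np.arctan2(*(W[1]-W[0])[::-1])))
# outline
for nm,roi,z in (("cover",(380,182,456,258),.005),("chamber",(285,160,341,232),.044)):
    x0,y0,x1,y1=roi;sub=cv2.GaussianBlur(f,(0,0),.6)[y0:y1,x0:x1];k=(sub[...,0]-sub[...,2]);gg=sub.mean(2)
    print(nm,"bg",np.median(k),np.median(gg),"plate",np.percentile(k,[5,50,80,95]),np.percentile(gg,[5,50,80,95]))
    m=((k>0)&(gg>85)).astype(np.uint8)*255
    cv2.imwrite(f"pics/m_{nm}.png",cv2.resize(m,None,fx=5,fy=5,interpolation=0))
    cs,_=cv2.findContours(m,cv2.RETR_EXTERNAL,cv2.CHAIN_APPROX_NONE);c=max(cs,key=cv2.contourArea)[:,0]+[x0,y0]
    P=ray("top",c,z)*1000;(cx,cy),wh,an=cv2.minAreaRect(P.astype(np.float32));print(" rect",cx,cy,wh,an)
print(d[215:225:3,405:420:3], d[196,313])
E
python3 m.py
```

```text
chamber holes [[302.48, 214.38], [327.22, 211.23], [303.09, 176.93], [315.99, 174.97]] [0.53583642 0.02547213] 8.871002644197171 [[-0.6, -0.4], [0.1, 0.5], [0.4, -0.0], [0.1, -0.1]]
cover holes [[400.61, 228.78], [421.46, 240.69], [422.89, 200.16], [433.79, 206.24]] [ 0.48104457 -0.2465468 ] -28.85970795261193 [[-0.3, 0.1], [0.0, 0.1], [0.3, 0.1], [-0.1, -0.3]]
bar screws [[418.4, 227.3], [428.7, 208.7]] [[ 0.45854364 -0.23439196]
 [ 0.50435647 -0.25967871]] [ 0.48145006 -0.24703534] 0.05232814848148381 -28.89684725633644
cover bg -5.695161034825169 109.07533498983642 plate [-7.014273   -5.69516103  0.21972911  5.54336434] [ 89.0354422  109.07533499 110.42575907 111.61049846]
 rect 480.8385314941406 -246.771728515625 (79.97405242919922, 120.72401428222656) 60.749027252197266
chamber bg -2.8553799071932957 109.10730389167756 plate [-7.1648606  -2.85537991  6.15364233  8.87413016] [ 52.69987837 109.10730389 111.72658995 116.55147637]
 rect 536.0968627929688 25.59803009033203 (121.21178436279297, 82.07882690429688) 9.097795486450195
[[1.1696007 1.1708008 1.1704087 1.169841  1.1660621]
 [1.1692594 1.1714653 1.1701206 1.1723204 1.1689185]
 [1.1711094 1.1737328 1.1727557 1.1678286 1.1677434]
 [1.1675439 1.1717451 1.1667322 1.1712723 1.1330988]] 1.1359254
```

Hole fit, bar screws and outline agree to about 0.5 mm: cover at (0.481, -0.2467) with yaw -28.9°, chamber at (0.536, 0.0255) with yaw 8.95°. I'll move above the grip.

```bash
cat >> h.py <<'E'
from scipy.spatial.transform import Rotation as Rn
def quat(yaw,s=1):
    y=s*np.array([-np.sin(yaw),np.cos(yaw),0]);z=np.array([0,0,-1.]);x=np.cross(y,z)
    q=Rn.from_matrix(np.c_[x,y,z]).as_quat();return np.r_[q[3],q[:3]]
COV=np.array([.4812,-.2468]);CY=np.radians(-28.87)
CHB=np.array([.5360,.0255]);HY=np.radians(8.95)
def st():
    s=env.get_state();print("t",round(s["time"],2),"tcp",s["tcp_pos"].round(4),"F",s["force"].round(1),"T",s["torque"].round(2),"open",round(s["opening"],4),"yaw",(Rn.from_quat(np.roll(s["orientation"],-1)).as_matrix().round(4)).tolist());return s
E
python3 - <<'E'
from h import *
for s in (1,-1):
    print(s,kin.inverse_kinematics([*COV,.2],quat(CY,s)),kin.inverse_kinematics([*CHB,.2],quat(HY,s)))
q=kin.inverse_kinematics([*COV,.2],quat(CY,1)),kin.inverse_kinematics([*COV,.2],quat(CY,-1))
E
```

```text
1 [-0.1791989   0.46451249  0.69345313  2.00701008 -0.40674102  0.80930546
  1.81569424] [-0.35689168  0.385253    0.23921333  1.99525609 -0.12758192  0.77511891
  1.68376371]
-1 [-0.41044593  0.62900714  1.06470787  2.01864033 -0.70452138  0.91823143
 -1.03869188] [-0.70525288  0.45807518  0.69561289  2.01669309 -0.40405268  0.80502914
 -1.18903549]
```

Run:
```python
from h import *
env.reach([*COV,.22],quat(CY,1)); st()
p,d=camera("side");cv2.imwrite("pics/side1.png",p)
p,d=camera("top");cv2.imwrite("pics/top1.png",p)
```

```text
t 3.21 tcp [ 0.4817 -0.2461  0.22  ] F [-0.7 -0.  -0.2] T [0.01 0.02 0.01] open 0.0856 yaw [[-0.8764, 0.4816, 0.0001], [0.4816, 0.8764, 0.0002], [-0.0, 0.0003, -1.0]]
```

View pics/side1.png

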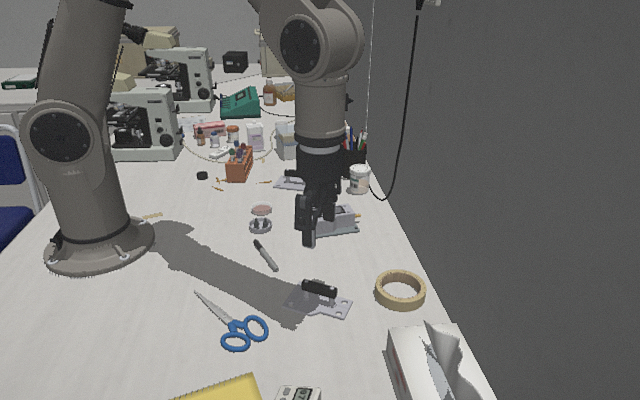

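View pics/top1.png

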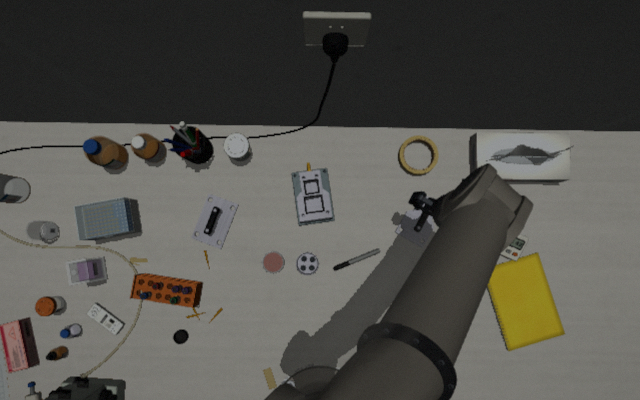

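The gripper hangs above the plate. In the side view the tips are at (308,240) and the bar at (320,288). I'll cross-check the measured poses against the side view, then descend.

Run:
```python
from h import *
p=np.load("side0.npz")["p"]
def W(c,a,M,z):
    R=np.array([[np.cos(a),-np.sin(a)],[np.sin(a),np.cos(a)]]);M=np.array(M);return np.c_[M@R.T+c,np.full(len(M),z)]
O=np.array([[-60,40],[-60,-40],[-7,-40],[7,-26],[60,-26],[60,26],[7,26],[-7,40]])/1e3
out=[]
for c,a,z,cen in ((COV,CY,.005,(320,296)),(CHB,HY,.044,(330,218))):
    x0,y0=cen[0]-40,cen[1]-30;k=9
    im=cv2.resize(p[y0:y0+60,x0:x0+80],None,fx=5,fy=5*1.0,interpolation=cv2.INTER_CUBIC);im=np.clip(im*1.3,0,255).astype(np.uint8)
    f=lambda uv:(((uv-[x0,y0])+.5)*5-.5).round().astype(int)
    cv2.polylines(im,[f(proj("side",W(c,a,O,z))).reshape(-1,1,2)],True,(0,0,255),1)
    for u in f(proj("side",W(c,a,H,z))):cv2.circle(im,tuple(map(int,u)),2,(0,255,0),-1)
    out.append(im)
cv2.imwrite("pics/sidechk.png",np.hstack(out))
```

```text
(no output)
```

View pics/sidechk.png

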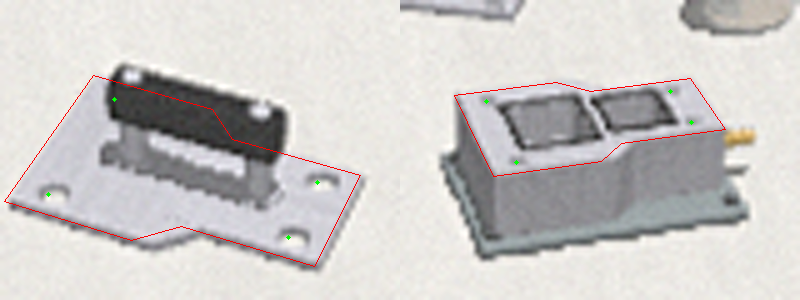

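Both poses hold up in the side view to about 1 px. Now I'll descend, grip and lift a little.

Run:
```python
from h import *
env.reach([*COV,.15],quat(CY,1))
hit=env.movel([*COV,.0895],velocity=.08,stop_force=8);print(hit);s=st()
if not hit:
    env.grip(.005,f_grip=70);st()
    env.movel([s["tcp_pos"][0],s["tcp_pos"][1],.15],velocity=.1);env.dwell(.2);st()
    for n in("side","top"):
        p,d=camera(n);cv2.imwrite(f"pics/{n}2.png",p)
```

```text
False
t 4.6 tcp [ 0.4813 -0.2471  0.0897] F [-0.1 -0.1  0.3] T [-0.01 -0.04 -0.01] open 0.0856 yaw [[-0.8756, 0.483, 0.0003], [0.483, 0.8756, -0.0003], [-0.0004, -0.0001, -1.0]]
t 5.26 tcp [ 0.4814 -0.2469  0.0898] F [-1.1  1.3  4.2] T [0.12 0.1  0.01] open 0.0127 yaw [[-0.8757, 0.4828, 0.0005], [0.4828, 0.8757, 0.0], [-0.0004, 0.0003, -1.0]]
t 6.22 tcp [ 0.481  -0.2469  0.1494] F [ 0.2 -0.9 -2.5] T [-0.03  0.02 -0.04] open 0.0126 yaw [[-0.8757, 0.4828, -0.0012], [0.4828, 0.8757, 0.0003], [0.0013, -0.0003, -1.0]]
```

View pics/side2.png

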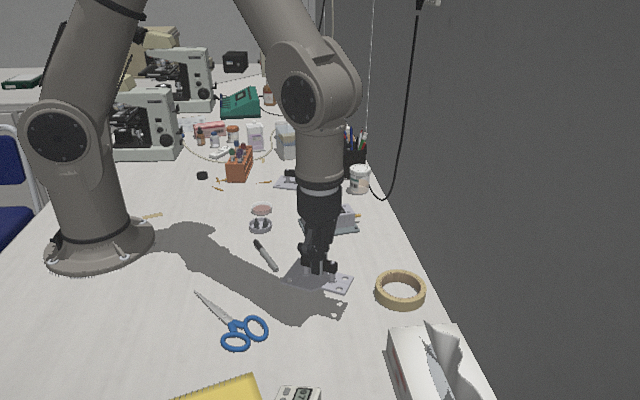

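The plate is held, and the weight reading is about 2.5 N. In the side view it is up at (320,278). I'll carry it above the chamber, stopping higher than the target, and look.

Run:
```python
from h import *
s=env.get_state();env.movel([s["tcp_pos"][0],s["tcp_pos"][1],.21],velocity=.15)
env.reach([*CHB,.21],quat(HY,1))
env.movel([*CHB,.170],velocity=.06);env.dwell(.4);st()
for n in("side","top"):
    p,d=camera(n);cv2.imwrite(f"pics/{n}3.png",p);np.savez(n+"3.npz",p=p,d=d)
    x0,y0=(290,170) if n=="side" else (268,150)
    cv2.imwrite(f"pics/{n}3z.png",cv2.resize(np.clip(p[y0:y0+80,x0:x0+90]*1.3,0,255).astype(np.uint8),None,fx=7,fy=7,interpolation=cv2.INTER_CUBIC))
```

```text
t 9.16 tcp [0.5361 0.0255 0.1702] F [-0.2 -0.9 -2.3] T [-0.    0.04  0.01] open 0.0127 yaw [[-0.9878, -0.1557, 0.0003], [-0.1557, 0.9878, 0.0001], [-0.0003, 0.0, -1.0]]
```

View pics/side3z.png

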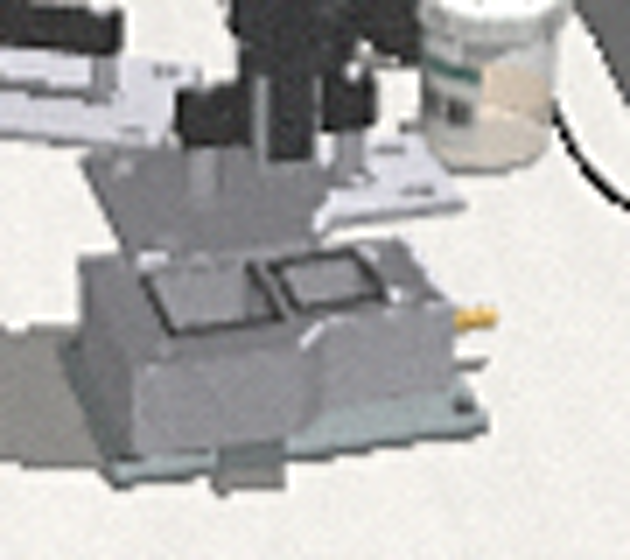

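View pics/top3z.png

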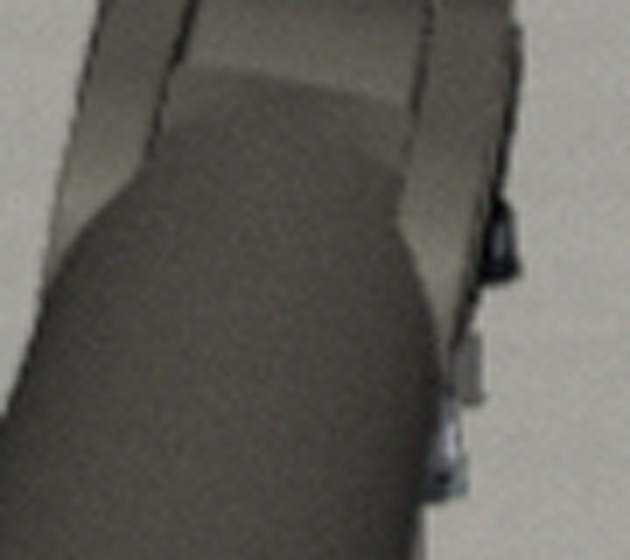

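The arm hides the plate from the top camera, so the check has to come from the side view. There the plate is nearly level above the chamber, and the two shadowed outlines follow each other. I'll overlay the predicted outline and compare.

```bash
cat > ov.py <<'E'
import sys
from h import *
O=np.array([[-60,40],[-60,-40],[-7,-40],[7,-26],[60,-26],[60,26],[7,26],[-7,40]])/1e3
def W(c,a,M,z):
    R=np.array([[np.cos(a),-np.sin(a)],[np.sin(a),np.cos(a)]]);M=np.array(M);return np.c_[M@R.T+c,np.full(len(M),z)]
def ov(p,zu,name,x0=297,y0=182,w=66,h=58,k=12):
    im=np.clip(cv2.resize(p[y0:y0+h,x0:x0+w],None,fx=k,fy=k,interpolation=cv2.INTER_CUBIC)*1.3,0,255).astype(np.uint8)
    f=lambda uv:(((uv-[x0,y0])+.5)*k-.5).round().astype(int)
    for z,col in((zu,(255,0,0)),(zu+.005,(0,0,255)),(.044,(0,160,0))):
        cv2.polylines(im,[f(proj("side",W(CHB,HY,O,z))).reshape(-1,1,2)],True,col,1)
    for z in(zu+.005,.044):
        for u in f(proj("side",W(CHB,HY,H,z))):cv2.circle(im,tuple(map(int,u)),3,(0,255,255),-1)
    cv2.imwrite(name,im)
if __name__=="__main__": ov(np.load("side3.npz")["p"],.1702-.0898,"pics/ov3.png")
E
python3 ov.py
```

```text
(no output)
```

View pics/ov3.png

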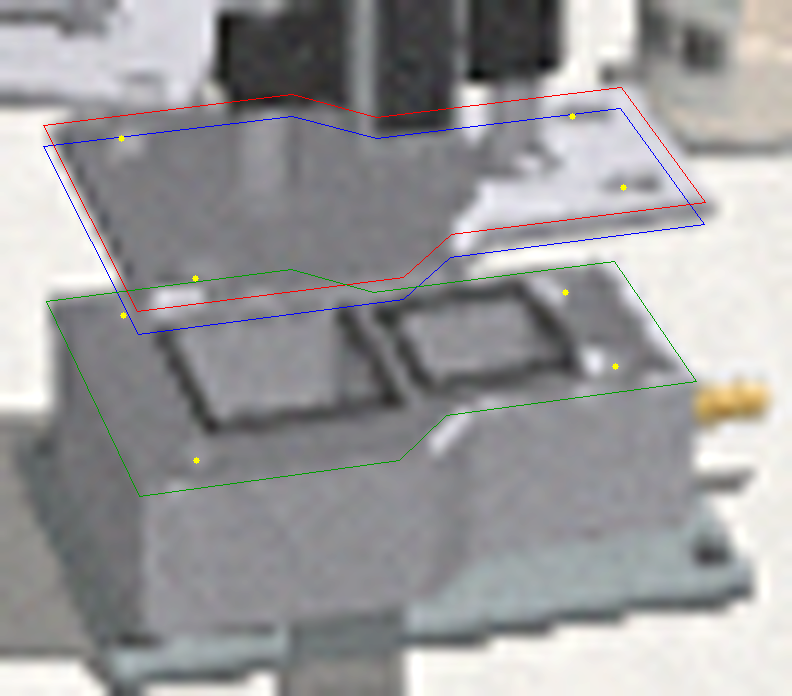

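The plate outline looks about 1 px (about 2 mm) right of the prediction in the side view. The camera is fixed and both parts are close together there, so this relative check is better than the transfer from the top view. I'll measure the edges properly, averaging frames.

```bash
cat > ed.py <<'E'
from ov import *
def prof(g,A,B,n=40,L=5,lo=.12,hi=.88):
    """mean grey profile across segment A-B; offset along world-normal direction given in px normal"""
    t=np.linspace(lo,hi,n)[:,None];P=A+(B-A)*t;d=(B-A)/np.linalg.norm(B-A);nn=np.array([-d[1],d[0]])
    if abs(nn[0])>abs(nn[1]): nn*=np.sign(nn[0])
    else: nn*=np.sign(nn[1])
    o=np.arange(-L,L+.01,.25);X=P[:,None]+nn*o[None,:,None]
    v=cv2.remap(g.astype(np.float32),X[...,0].astype(np.float32),X[...,1].astype(np.float32),cv2.INTER_LINEAR).mean(0)
    return o,v,nn
def rep(g,z,name,segs,L=5,c=CHB,a=HY):
    uv=proj("side",W(c,a,O,z))
    for i,j,lo,hi in segs:
        o,v,nn=prof(g,uv[i],uv[j],L=L,lo=lo,hi=hi);dv=np.gradient(v,o)
        k=[m for m in range(1,len(o)-1) if abs(dv[m])>=abs(dv[m-1]) and abs(dv[m])>abs(dv[m+1]) and abs(dv[m])>4]
        print(name,(i,j),"n",nn.round(2),[(float(o[m].round(2)),int(dv[m])) for m in k]," ",v[::2].round().astype(int).tolist())
E
python3 - <<'E'
from ed import *
fr=[camera("side")[0].astype(float) for _ in range(8)];p=np.mean(fr,0);np.save("side3avg.npy",p)
g=p.mean(2);g0=np.load("side0.npz")["p"].astype(float).mean(2)
zu=.1702-.0898
S=[(4,5,.1,.9),(0,1,.1,.9),(3,4,.15,.9),(1,2,.1,.9),(7,0,.3,.9),(5,6,.05,.3)]
rep(g0,.044,"chamber",S);rep(g,zu+.005,"plate top",S)
rep(g,zu,"plate bot",S[2:4])
rep(g0,.005,"cover on bench",S,c=COV,a=CY)
im=np.clip(cv2.resize(p,None,fx=12,fy=12,interpolation=cv2.INTER_CUBIC)[182*12:240*12,297*12:363*12],0,255);im=255*(im/255)**.6
cv2.imwrite("pics/avg3.png",im.astype(np.uint8))
E
```

```text
chamber (4, 5) n [ 0.82 -0.57] [(-3.75, 7), (0.25, 10)]   [146, 146, 148, 152, 155, 157, 160, 161, 161, 163, 166, 171, 176, 178, 178, 177, 178, 178, 178, 179, 180]
chamber (0, 1) n [ 0.9  -0.43] [(-2.0, -16), (0.5, 48), (4.25, -4)]   [135, 136, 135, 131, 124, 116, 108, 100, 94, 95, 109, 134, 154, 163, 163, 162, 161, 161, 159, 157, 156]
chamber (3, 4) n [0.14 0.99] [(-3.5, -22), (-2.0, 50), (-0.25, -31)]   [129, 129, 124, 114, 104, 109, 133, 153, 154, 143, 127, 116, 111, 110, 110, 111, 111, 111, 112, 111, 111]
chamber (1, 2) n [0.14 0.99] [(-4.25, 48), (-0.5, -29)]   [98, 107, 131, 147, 154, 156, 156, 158, 153, 139, 125, 114, 109, 109, 110, 110, 110, 110, 111, 111, 111]
chamber (7, 0) n [0.13 0.99] [(-0.5, -9), (0.5, -10), (2.5, -28), (4.0, 9), (4.5, 8)]   [177, 177, 178, 177, 177, 178, 178, 178, 176, 172, 168, 164, 159, 158, 154, 141, 126, 121, 124, 128, 132]
chamber (5, 6) n [0.13 0.99] [(0.75, -20), (2.75, 15), (4.5, -17)]   [178, 177, 177, 177, 177, 178, 179, 178, 176, 172, 168, 160, 150, 144, 142, 146, 153, 154, 151, 145, 136]
plate top (4, 5) n [ 0.81 -0.59] [(-2.0, 12), (0.75, 
[... 1809 characters left out ...]
 4) n [-0.29  0.96] [(-4.5, 13), (-0.75, -38), (1.25, 54)]   [150, 156, 162, 165, 166, 167, 167, 162, 147, 127, 111, 107, 124, 151, 170, 178, 180, 179, 177, 177, 177]
cover on bench (1, 2) n [-0.29  0.96] [(-4.0, 5), (-0.75, -37), (1.25, 55)]   [152, 155, 158, 161, 162, 164, 165, 160, 146, 127, 110, 108, 129, 157, 174, 180, 182, 180, 180, 179, 179]
cover on bench (7, 0) n [-0.27  0.96] [(-4.0, -56), (-1.0, -20), (4.75, 4)]   [184, 170, 145, 117, 99, 92, 90, 87, 77, 68, 60, 56, 55, 55, 55, 56, 56, 57, 58, 58, 61]
cover on bench (5, 6) n [-0.27  0.96] [(-0.75, -9), (1.5, -24), (3.0, 32)]   [178, 178, 178, 179, 179, 179, 180, 179, 175, 170, 166, 162, 153, 141, 130, 131, 146, 160, 168, 170, 167]
```

View pics/avg3.png

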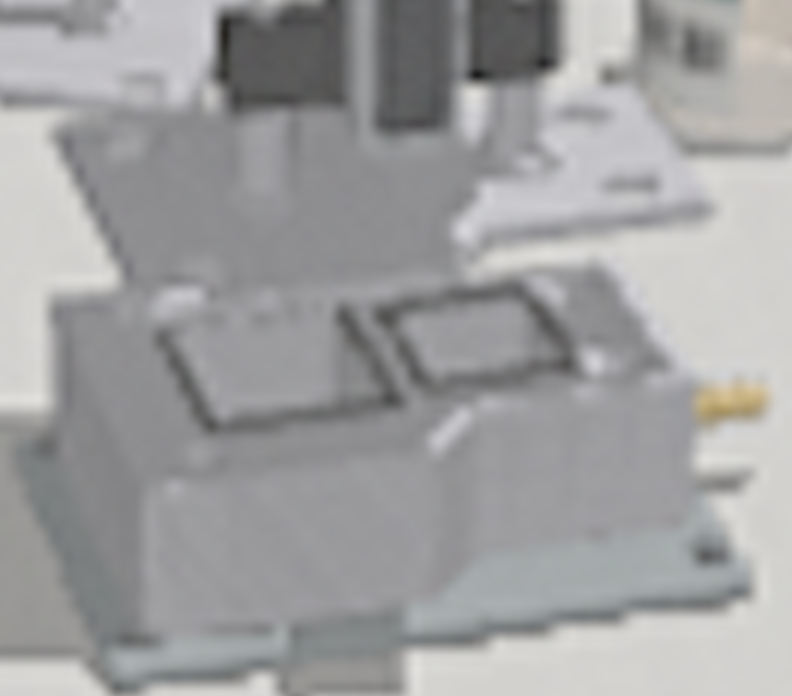

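The averaged edges put the plate about 0.5 px further toward +x than the chamber, which is about 1.4 mm. Across the depth direction (y) the side view is weak. The top view would settle that, so I'll check how much of the held plate it saw at the lift position (picture already taken).

Run:
```python
import cv2,numpy as np
p=cv2.imread("pics/top2.png");c=p[175:265,370:490]
cv2.imwrite("pics/t2z.png",cv2.resize(np.clip(c*1.4,0,255).astype(np.uint8),None,fx=6,fy=6,interpolation=cv2.INTER_CUBIC))
```

```text
(no output)
```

View pics/t2z.png

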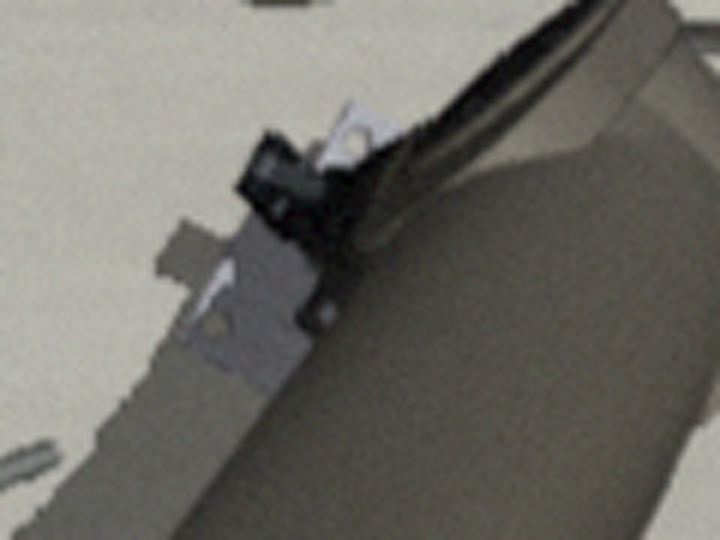

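At the lift pose the top camera saw two plate holes, at zoom (357,140) and (215,322). I'll shift the plate sideways at the chamber yaw and the same height, measure it there, and use the robot's accurate relative motion to correct.

Run:
```python
from h import *
out=[]
for i,y in enumerate((-.13,-.24)):
    env.movel([.536,y,.170],velocity=.18);env.dwell(.4);s=st()
    P=np.mean([camera("top")[0].astype(float) for _ in range(6)],0);S=np.mean([camera("side")[0].astype(float) for _ in range(4)],0)
    np.savez(f"v{i}.npz",P=P,S=S,tcp=s["tcp_pos"])
    u=proj("top",[*s["tcp_pos"][:2],.083])[0].round().astype(int)
    c=P[u[1]-32:u[1]+32,u[0]-32:u[0]+32];print(u)
    out.append(cv2.resize(np.clip(c*1.5,0,255).astype(np.uint8),(396,396),interpolation=cv2.INTER_CUBIC))
cv2.imwrite("pics/v.png",np.hstack(out))
```

```text
t 11.07 tcp [ 0.5361 -0.1296  0.17  ] F [ 0.3  0.5 -3.1] T [-0.03  0.09  0.02] open 0.0134 yaw [[-0.9877, -0.1563, 0.0001], [-0.1563, 0.9877, 0.0001], [-0.0001, 0.0, -1.0]]
[378 194]
t 12.73 tcp [ 0.5361 -0.2394  0.17  ] F [-0.6 -0.  -2.6] T [ 0.01 -0.02  0.  ] open 0.0128 yaw [[-0.9877, -0.1564, 0.0], [-0.1564, 0.9877, 0.0002], [-0.0, 0.0002, -1.0]]
[424 194]
```

View pics/v.png

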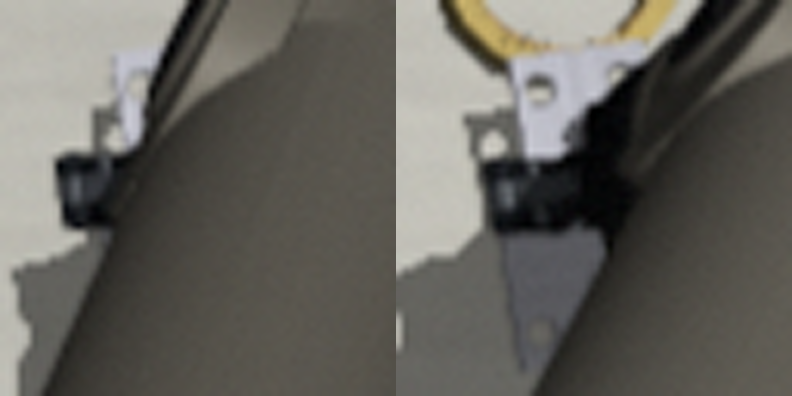

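In the right-hand frame, hole 2 is at zoom (540,90) and hole 0 at (541,332), with the narrow-end corner at (512,58). I'll measure those.

Run:
```python
from h import *
v=np.load("v1.npz");P=v["P"];tcp=v["tcp"];g=P.mean(2);bl=P[...,0]-P[...,2]
zz=lambda x,y:(np.array([x,y])+.5)/(396/64)-.5+[392,162]
zu=.170-.0898
for nm,pt,k in(("h2",(540-396,90),2),("h0",(541-396,332),0)):
    m=zz(*pt)
    for ch,img,sg in(("grey",g,-1 if k==2 else 1),("blue",bl,-1)):
        u=blob(img,m,2.8,sign=sg);Wp=ray("top",u,zu+.0025)[0]
        R=np.array([[np.cos(HY),-np.sin(HY)],[np.sin(HY),np.cos(HY)]])
        print(nm,ch,u.round(2),"minus nominal mm",((Wp-(R@H[k]+tcp[:2]))*1e3).round(2))
x0,y0=404,163
c=P[y0:y0+60,x0:x0+40]
k=12;im=np.clip(cv2.resize(c,None,fx=k,fy=k,interpolation=cv2.INTER_CUBIC)*1.5,0,255).astype(np.uint8)
O=np.array([[-60,40],[-60,-40],[-7,-40],[7,-26],[60,-26],[60,26],[7,26],[-7,40]])/1e3
f=lambda w,z:(((proj("top",np.c_[w,np.full(len(w),z)])-[x0,y0])+.5)*k-.5).round().astype(int)
cv2.polylines(im,[f(O@R.T+tcp[:2],zu+.005).reshape(-1,1,2)],True,(0,0,255),1)
for u in f(H@R.T+tcp[:2],zu+.0025):cv2.circle(im,tuple(map(int,u)),2,(0,255,0),-1)
cv2.imwrite("pics/v1o.png",im[:600])
```

```text
h2 grey [414.83 174.79] minus nominal mm [ 2.94 -1.67]
h2 blue [414.52 176.36] minus nominal mm [-0.84 -0.92]
h0 grey [414.69 215.53] minus nominal mm [-0.9  -0.54]
h0 blue [414.95 215.23] minus nominal mm [-0.16 -1.16]
```

View pics/v1o.png

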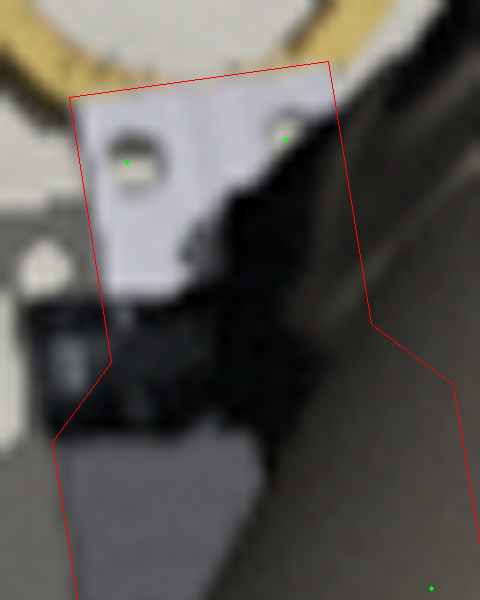

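The top view says the plate sits about 1.1 mm toward -y of nominal and about -0.3 mm in x. The side view said about +1.4 mm in x. The x values disagree, so I'll redo the side measurement with averaged frames of both the unobstructed chamber and the held plate.

Run:
```python
import cv2,numpy as np
a=[]
for i in(0,1):
    S=np.load(f"v{i}.npz")["S"];a.append(cv2.resize(np.clip(S[160:310,270:400],0,255).astype(np.uint8),None,fx=3,fy=3,interpolation=cv2.INTER_CUBIC))
cv2.imwrite("pics/vs.png",np.hstack(a))
```

```text
(no output)
```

View pics/vs.png

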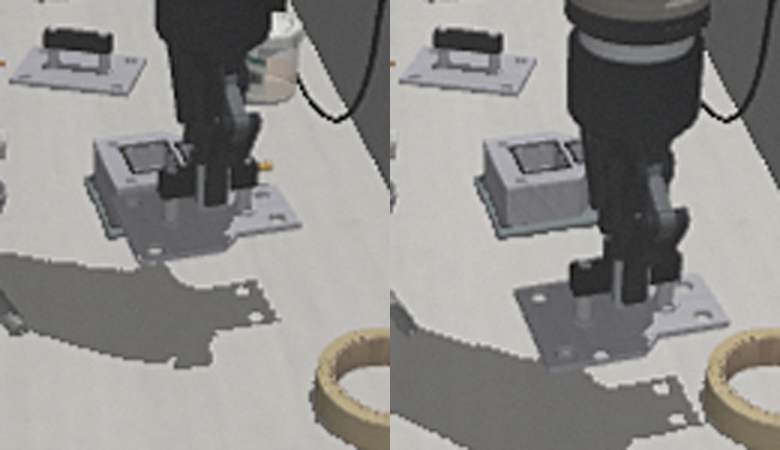

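Run:
```python
from ed import *
p=np.load("side3avg.npy");g=p.mean(2);g0=np.load("side0.npz")["p"].astype(float).mean(2);S1=np.load("v1.npz")["S"].mean(2)
zu=.1702-.0898
def pk(g,A,B,nm,lo,hi,L=4):
    for a,b in ((lo,(lo+hi)/2),((lo+hi)/2,hi),(lo,hi)):
        o,v,nn=prof(g,A,B,L=L,lo=a,hi=b);dv=np.gradient(v,o)
        k=[m for m in range(1,len(o)-1) if abs(dv[m])>=abs(dv[m-1]) and abs(dv[m])>abs(dv[m+1]) and abs(dv[m])>6]
        def sub(m):
            y0,y1,y2=abs(dv[m-1]),abs(dv[m]),abs(dv[m+1]);return o[m]+.25*.5*(y0-y2)/(y0-2*y1+y2)
        print(nm,nn.round(2),[(round(float(sub(m)),2),int(dv[m])) for m in k])
for nm,gg in(("3avg",g),("side0",g0),("v1",S1)):
    for i,lo,hi in((4,.1,.8),(0,.1,.8)):
        A=proj("side",W(CHB,HY,O[[i]],.044))[0];B=proj("side",W(CHB,HY,O[[i]],.008))[0]
        pk(gg,A,B,f"chamber vert corner{i} {nm}",lo,hi)
t=proj("side",W(CHB,HY,O,zu+.005));b=proj("side",W(CHB,HY,O,zu))
pk(g,t[4],t[5],"plate right top",.1,.9);pk(g,t[0],t[1],"plate left top",.05,.75);pk(g,b[0],b[1],"plate left bot",.05,.75)
T=proj("side",W(CHB,HY,O,.044))
pk(g0,T[0],T[1],"chamber left top side0",.1,.9);pk(S1,T[0],T[1],"chamber left top v1",.1,.9)
pk(g0,T[4],T[5],"chamber right top side0",.1,.9)
T8=proj("side",W(CHB,HY,np.array([[0,0]]),.0)) 
# hole centroids, chamber in side0 (dark)
for k,u in enumerate(proj("side",W(CHB,HY,H,.044))):
    m=blob(g0,u,2.2);print("ch hole",k,(m-u).round(2))
    m=blob(S1,u,2.2);print("   v1",(m-u).round(2))
```

```text
chamber vert corner4 3avg [1.   0.05] [(0.14, 20), (2.09, 14)]
chamber vert corner4 3avg [1.   0.05] [(-0.65, 6), (0.37, 23)]
chamber vert corner4 3avg [1.   0.05] [(0.26, 21), (1.97, 8)]
chamber vert corner0 3avg [ 1.   -0.02] [(0.13, -63), (2.12, 9)]
chamber vert corner0 3avg [ 1.   -0.02] [(-0.13, -52), (0.88, -39)]
chamber vert corner0 3avg [ 1.   -0.02] [(0.11, -58), (2.11, 7)]
chamber vert corner4 side0 [1.   0.05] [(0.15, 19), (2.08, 12)]
chamber vert corner4 side0 [1.   0.05] [(-0.63, 6), (0.37, 22)]
chamber vert corner4 side0 [1.   0.05] [(0.25, 20), (1.85, 7)]
chamber vert corner0 side0 [ 1.   -0.02] [(0.13, -60), (2.12, 38)]
chamber vert corner0 side0 [ 1.   -0.02] [(-0.12, -60), (0.88, -40), (3.87, 36)]
chamber vert corner0 side0 [ 1.   -0.02] [(0.09, -60), (2.58, 23), (3.22, 22)]
chamber vert corner4 v1 [1.   0.05] [(1.19, 15), (2.41, 13)]
chamber vert corner4 v1 [1.   0.05] [(1.37, 32), (2.38, 34)]
chamber vert corner4 v1 [1.   0.05] [(1.36, 23), (2.39, 23)]
chamber vert corner0 v1 [ 1.   -0.02] [(0.13, -65), (2.12, 42)]
chamber vert corner0 v1 [ 1.   -0.02] [(-0.13, -6
[... 611 characters left out ...]
chamber left top side0 [ 0.9  -0.43] [(-2.4, -29), (0.39, 45)]
chamber left top side0 [ 0.9  -0.43] [(0.38, 52)]
chamber left top side0 [ 0.9  -0.43] [(-1.94, -16), (0.38, 48)]
chamber left top v1 [ 0.9  -0.43] [(-2.04, -33), (0.41, 49)]
chamber left top v1 [ 0.9  -0.43] [(-3.14, -6), (0.35, 57)]
chamber left top v1 [ 0.9  -0.43] [(-1.86, -18), (0.37, 52)]
chamber right top side0 [ 0.82 -0.57] [(-2.55, 11), (0.2, 10)]
chamber right top side0 [ 0.82 -0.57] [(0.5, 11)]
chamber right top side0 [ 0.82 -0.57] [(-3.63, 7), (0.37, 10)]
ch hole 0 [ 0.5  -0.24]
   v1 [1.68 0.58]
ch hole 1 [ 0.22 -0.04]
   v1 [0.23 0.62]
ch hole 2 [-2.06  2.25]
   v1 [1.01 0.63]
ch hole 3 [0.15 0.57]
   v1 [0.7  0.27]
```

The side view directly compares plate and chamber and gives +1.5 mm in x and about -1.1 mm in y. The top view agrees on y. Its x reading comes from 0.27 m away, so a small error in the top camera's rotation explains the disagreement, and it matches the +1 px the side view showed for the plate on the bench. I'll shift the TCP by (-1.4, +1.1) mm and check again.

```bash
cat > chk.py <<'E'
from ed import *
def sub(dv,o,m):
    y0,y1,y2=abs(dv[m-1]),abs(dv[m]),abs(dv[m+1]);return o[m]+.25*.5*(y0-y2)/(y0-2*y1+y2)
def edge(g,A,B,lo,hi,sign,L=2.5):
    o,v,nn=prof(g,A,B,L=L,lo=lo,hi=hi);dv=np.gradient(v,o);m=1+int(np.argmax(sign*dv[1:-1]));return round(float(sub(dv,o,m)),2),int(dv[m]),nn.round(2).tolist()
def check(g,zu,c=CHB,a=HY):
    t=proj("side",W(c,a,O,zu+.005));b=proj("side",W(c,a,O,zu))
    print("left bot",edge(g,b[0],b[1],.05,.7,-1),"right top",edge(g,t[4],t[5],.1,.9,-1))
    print("near narrow: top",edge(g,t[3],t[4],.25,.9,-1,1.5),"bot",edge(g,b[3],b[4],.25,.9,1,1.5),"far wide top",edge(g,t[7],t[0],.4,.95,-1,1.5))
E
python3 - <<'E'
from chk import *
g3=np.load("side3avg.npy").mean(2);print("before");check(g3,.1702-.0898)
env.movel([.5346,.0266,.170],velocity=.18);env.dwell(.4);s=st()
p=np.mean([camera("side")[0].astype(float) for _ in range(8)],0);np.save("side4avg.npy",p)
print("after");check(p.mean(2),s["tcp_pos"][2]-.0898)
ov(p,s["tcp_pos"][2]-.0898,"pics/ov4.png")
g0=np.load("side0.npz")["p"].astype(float).mean(2)
T=proj("side",W(CHB,HY,O,.044));print("chamber near narrow",edge(g0,T[3],T[4],.25,.9,-1,1.5),"wide",edge(g0,T[1],T[2],.05,.9,-1,1.5))
E
```

```text
before
left bot (0.89, -73, [0.89, -0.45]) right top (0.7, -22, [0.81, -0.59])
near narrow: top (-0.07, -37, [0.13, 0.99]) bot (-0.22, 54, [0.13, 0.99]) far wide top (-0.31, -27, [0.12, 0.99])
t 15.27 tcp [0.5346 0.0264 0.17  ] F [-0.1 -0.1 -2.1] T [-0.02 -0.03 -0.01] open 0.013 yaw [[-0.9879, -0.1552, 0.0], [-0.1552, 0.9879, -0.0], [-0.0, -0.0, -1.0]]
after
left bot (0.39, -64, [0.89, -0.45]) right top (0.29, -21, [0.81, -0.59])
near narrow: top (-0.39, -35, [0.13, 0.99]) bot (-0.52, 52, [0.13, 0.99]) far wide top (-0.49, -27, [0.12, 0.99])
chamber near narrow (-0.32, -30, [0.14, 0.99]) wide (-0.42, -29, [0.14, 0.99])
```

View pics/ov4.png

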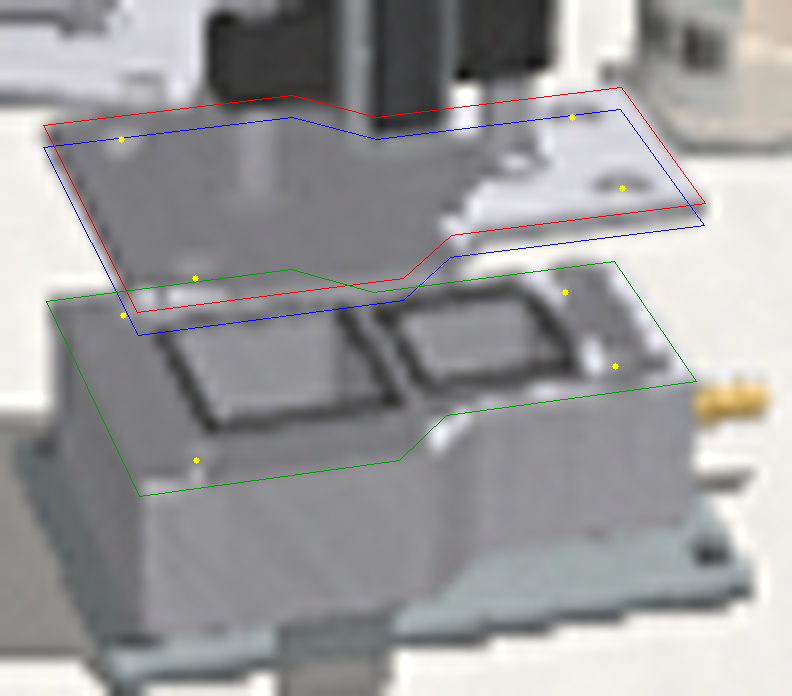

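The plate's edge residuals (0.39, 0.29, -0.39) now match the chamber's own (0.38, 0.37, -0.32). I'll descend to a 10 mm gap.

Run:
```python
from chk import *
print(env.movel([.5346,.0266,.1439],velocity=.03,stop_force=8));env.dwell(.6);s=st()
p=np.mean([camera("side")[0].astype(float) for _ in range(8)],0);np.save("side5avg.npy",p)
check(p.mean(2),s["tcp_pos"][2]-.0898)
ov(p,s["tcp_pos"][2]-.0898,"pics/ov5.png")
```

```text
False
t 17.28 tcp [0.5346 0.0266 0.1439] F [-0.1  0.  -1.9] T [ 0.01 -0.1   0.01] open 0.0127 yaw [[-0.9878, -0.1556, 0.0], [-0.1556, 0.9878, 0.0], [-0.0, 0.0, -1.0]]
left bot (-2.44, -19, [0.9, -0.44]) right top (2.04, 0, [0.82, -0.57])
near narrow: top (-0.43, -28, [0.13, 0.99]) bot (0.98, 6, [0.13, 0.99]) far wide top (-0.55, -53, [0.13, 0.99])
```

View pics/ov5.png

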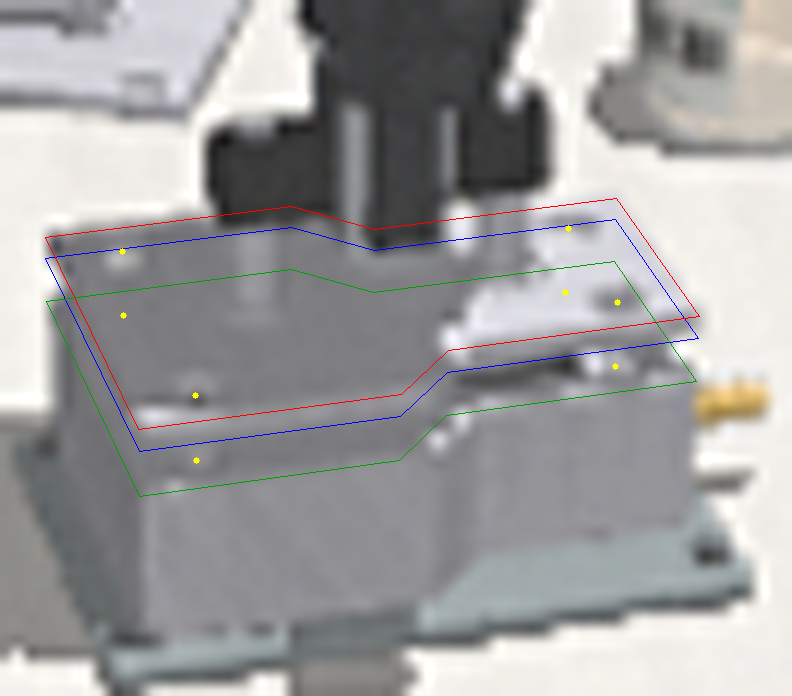

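The plate hangs a clear gap above the chamber, and its outline and holes sit on the prediction: holes at zoom (195,395) and (615,300), edge residuals -0.43 and -0.55 px against the chamber's -0.32 and -0.42. The arm is still and there is no contact force, so I'll hand it in.

Run:
```python
from h import *
st();job.job_done()
```

```text
t 17.68 tcp [0.5346 0.0266 0.1439] F [ 0.   0.2 -1.1] T [ 0.07 -0.    0.05] open 0.0126 yaw [[-0.9878, -0.1556, -0.0], [-0.1556, 0.9878, 0.0], [0.0, 0.0, -1.0]]
the job is handed in; nothing more can be done
```

I took the stepped plate (the right-hand one) by its bar grip. The arm now holds it level and still over the chamber, narrow end over narrow end, with a gap of about 10 mm. The job is handed in at 17.7 s, still holding the plate.

**Last checks:**
- **Height:** the 10 mm gap comes from the arm's height reading, assuming the bar did not slip when gripped.
- **Contact:** the descent never reached the 8 N stop. At hand-in the only load, about 1 to 2 N, was roughly the plate's own weight.
- **Alignment:** just above the final height, the plate's edges in the side view matched the chamber's to about 0.1 px, which is a few tenths of a millimetre. At the final height only the long edges could be measured; they still matched to roughly 0.1 px. The measurement of the two end edges failed there, so along the length I rely on the check from 26 mm higher.

**Disagreement:** before correction, the side view showed the plate about 1.5 mm too far along x, while the top view showed about -0.3 mm. Both showed about -1.1 mm in y. I trusted the side view because it compares plate and chamber directly; the top camera could only see the plate 0.27 m away. The top camera could not see the plate in its final position, so it did not check the final alignment.

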